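# Unclip the spice caddy and hold it level above its rack

### The arm

A 6-joint arm with a two-finger parallel gripper is mounted at the origin on a cart in front of the work surface, level with it; the furniture and walls round the work are solid. World frame = base frame: x ahead of the robot, y to its left, z up, the work surface at z = 0. Lengths are in m, angles in degrees, forces in N, time in s.
With the tool pointing down it reaches from about 0.4 to 0.825 m from the base axis. Payload 7 kg.
Tool frame: the origin (TCP) lies at the centre of the arm's flange, where the gripper is bolted on; the fingertips stand 178 mm ahead of it and the grasp point (between the pads) lies 159 mm ahead of it (tip_reach is the distance from the TCP to the fingertips, in m); z points along the fingers, y is the line along which they close (so a half turn about z gives the same grasp; the last joint's range is limited). The gripper opens to 88 mm and grips with 3 to 60 N. Pads are 19 mm wide; open, the fingers measure 130 mm over their backs; the gripper's body (78 mm by 193 mm) begins 47 mm behind the grasp point.
Start: joints at [-51.331, 20.546, 0.682, 0, -70.136, -16.507], TCP at [0.255, -0.625, 0.405] pointing down, gripper open.
Joint ranges: [-176.03, 176.03], [-82.01, 121.73], [-58.28, 71.71], [-173.87, 95.51], [-174.79, -0.11], [-173.66, 173.66]. Speed limits (degrees/s): [136.94, 136.94, 172.46, 180, 180, 180].

### API

Orientations are given as [roll, pitch, yaw] about the fixed x, y, z axes, in that order (R = Rz(yaw) Ry(pitch) Rx(roll)).
In Python, from plant import * gives the robot as it stands.
- The arm moves only by the shell command python3 -m handwheel 'ROWS'. ROWS is JSON, a list of rows, each a list of 7 numbers: the opening, from -1 (shut) to 1 (fully open), then the shift along the tool's x, y, z as a fraction of full scale, then the turn, a rotation vector about the tool's x, y, z as a fraction of full scale. A call has 1 to 5 rows; each row shifts and turns the commanded pose from where the row before left it, along the tool's axes as they then stand; what a row does not reach is not made up. Full scale, the value 1, is 0.025 m for a shift and 6 degrees for a turn. A row lasts 1/8 s, in which the tool goes at most 62.5 mm and 10.7 degrees, less where a joint would pass 70% of its speed; a pose out of reach is approached as far as the arm can. A call with a number of a shift or a turn outside -1 to 1 is refused whole. A call with a gripper value outside its range is refused whole. The fingers move at their own pace and stop on an object; the grip force is fixed at half the most. Time passes only in rows, so rows that do not move let the fingers close. It gives the time, the measured TCP pose, the force, the opening and the grip force at its end, in the units of the state.
- get_obs(): the state, without advancing time (a new reading comes with each control period).
- snapshot(name): name is "scene" or "top" or "wrist"; returns a dict with "color" (384x512x3 uint8, red, green, blue), "fx", "fy", "cx", "cy" (pixels), "R" (3x3) and "t" (3): a world point X has camera coordinates R X + t; the wrist camera has in their place "tool_from_camera" (4x4, takes a point from camera to tool coordinates, whose origin is the TCP and whose axes are the flange's). Camera axes: x right, y down, z forward; pixel columns grow to the right and rows downward; lengths in m; the calibration is good to about 2 mm. The wrist camera is an equidistant fisheye: a pixel r from the principal point sees the ray r / f radians off the axis. A picture is of the moment at which its call begins: read the wrist's pose just before it. There is no depth.
- close_job(): hands the job in; it is judged then, once.
The state is a dict: "clock": time; "joint_pos": joint angles; "qvel": joint speeds; "tau": joint torques, N m; "tool_pos": TCP position; "orientation": TCP orientation; "force": force on the tool from outside, world axes, zero at the start; "moment": the same for the moment, N m; "opening": finger opening in m; "gripper_force": force on a finger pad.
Only numpy, scipy, OpenCV 4.12 (cv2) and the standard library are available. Lean on these libraries where they do the work, as an engineer would, in place of code of your own. Each camera call takes 0.05 s, during which the arm holds its last target. There are 200 camera calls.

### The job

Lift the wooden spice caddy by its handle out of its rack, straight up against the spring roller catches that hold it at both ends, keeping it level. Then hold it still and level right above the rack, about 8 cm over the steel rails, so that I can wipe the rack underneath: finish while still holding it there, with all three containers standing in it, and leave the things lying round the rack alone.

Things in the scene. Friction and masses are not known exactly. Their poses are not given: they have to be found in the camera images.
- caddy_handle (a point): Centre of the caddy's handle: a straight level light-wood bar, flat sides, 16 mm wide, 22 high, 156 long between two end panels (32 mm wide, ending 5 mm above the bar), right above the caddy's centre, where a grip is balanced. 148 mm above the caddy's underside. x along the bar, y across it, z up. The containers below end at least 35 mm under this point; nothing else is beside the bar.
- caddy_underside (a point): Centre of the caddy's underside; same axes as the handle. In the rack it lies 30 mm above the worktop. The steel tongues at the two ends of the caddy reach down to 5 mm above this level.
- caddy: Spice caddy, a small wooden trug, 224 mm long over its steel hangers, 60 wide, 164 high, 0.24 to 0.38 kg (0.5 to 0.85 kg with its contents). Origin: centre of its underside; x along its length, z up.
- rack: Fixed rack: wooden foot 240x112x14 mm, a steel hoop at each end; the hoops' tops are the rails (along y, 100 mm either side of centre, top 82 mm over the worktop). The caddy's end hangers lie over the rails; each has a round-headed tongue held under two sprung rollers. Lifting frees both: 8 to 14 N plus the weight over the first 15 mm; clear of the rails after 50 mm. Origin: centre under the foot.
- jar_dark_center (a point): Centre of the spice jar with the dark lid (44 mm across, 105 high), standing loose in one of the caddy's three wells (52 mm apart along the caddy's x, floor 6 mm above its underside, walls 20 to 30 mm high).
- jar_red_center (a point): Centre of the spice jar with the red lid (45 mm across, 106 high), standing loose in another well.
- shaker_center (a point): Centre of the glass salt shaker with the grey cap (44 mm across, 90 high), standing loose in the remaining well. Which container stands in which well varies.
- teaspoon_center (a point): Middle of the teaspoon (138 mm long) lying loose on the worktop along the left side of the rack; leave it alone.
- lemon_center (a point): Centre of the lemon (75 x 54 x 53 mm) lying loose behind the rack; leave it alone.
- mandarin_center (a point): Centre of the mandarin (48 mm) lying loose on the worktop close to the right side of the rack; leave it alone.
- garlic_center (a point): Centre of the garlic bulb (50 mm across, 48 high) lying loose on the worktop close to the right side of the rack; leave it alone.
Not all that is in view belongs to the job. Leave any blue or orange look-alike of the part that bears jar_dark_center alone.

How it is judged:
By the outcome, as a careful person would: the job done as asked, in the order asked, and still so for the second after the job is handed in, while the arm keeps its last pose, push and grip.
It also fails if it takes over 34 s, if anything falls off the work surface, if the arm or the gripper's body presses on something with over 40 N, if the wrist force passes 120 N, or if a joint passes its speed limit or range.

## Working session

There is one attempt and no reset: what is moved stays moved. The work goes in short steps, Python scripts to look and compute and a shell command to move; the robot and the scene stay as the last step left them, time stands still between calls to the robot, and variables do not carry over. Pictures are saved under pics/ and viewed, at most 10 in all, crops included, and the job is handed in when it is done.

```bash
mkdir -p pics; cat > h.py <<'E'
from plant import *
import numpy as np, cv2, json
def save(name,fn):
    s=snapshot(name); cv2.imwrite(fn,s["color"][:,:,::-1])
    json.dump({k:(np.asarray(v).tolist()) for k,v in s.items() if k!="color"},open(fn[:-3]+"json","w")); return s
E
python3 - <<'E'
from h import *
a=save("scene","pics/s1.png")["color"];b=save("top","pics/t1.png")["color"]
o=get_obs();print(o)
for n in "st":
    d=json.load(open(f"pics/{n}1.json"));print(d)
E
```

```text
{'clock': 0.1, 'joint_pos': array([-5.13332090e+01,  2.05882883e+01,  6.38834109e-01, -1.81207143e-02,
       -7.01348876e+01, -1.65046611e+01]), 'qvel': array([-0.01823149, -0.11113927,  0.12893367,  0.02058726, -0.0234696 ,
       -0.05045452]), 'tau': array([-1.24420087e-03, -5.84163558e+01,  2.93751204e+01,  7.01564535e+00,
        1.01459402e-02, -4.75429351e-05]), 'tool_pos': array([ 0.25454155, -0.62498531,  0.40380272]), 'orientation': array([ 1.79914293e+02, -7.62965049e-03, -1.57844034e+02]), 'force': array([ 0.10191488,  0.46517915, -0.43229343]), 'moment': array([-0.00339595,  0.02644088, -0.07815981]), 'gripper_force': 0.0, 'opening': 0.08702761458862833}
{'fx': 355.0976819750648, 'fy': 355.0976819750648, 'cx': 252.48561731683483, 'cy': 192.0424190526652, 'R': [[-0.6847962751072737, -0.7287315945004575, -0.002079609584533917], [-0.5912913210481067, 0.5573057677864643, -0.5829106748423163], [0.42594440394538363, -0.39794540375378196, -0.8125335810776387]], 't': [0.45184212293275694, 0.38654088229078326, 0.7356189370506699]}
{'fx': 374.8925278548862, 'fy': 374.8925278548862, 'cx': 258.59313924320014, 'cy': 193.10922952797188, 'R': [[0.01810877432189758, -0.9994442979439893, -0.027985131763218343], [-0.9956851356338331, -0.015478711021197973, -0.091496011841811], [0.09101199355246069, 0.029521260345187768, -0.9954121318414992]], 't': [0.0705494953573531, 0.5604233874955614, 0.9249438812934405]}
```

View pics/s1.png

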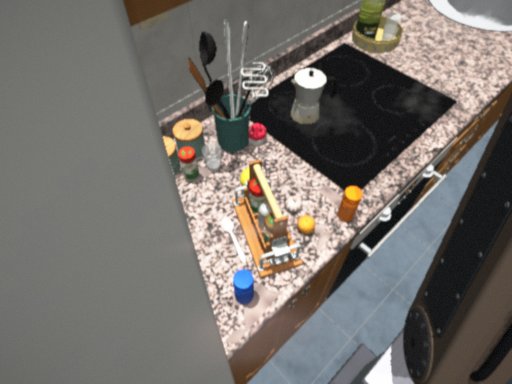

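View pics/t1.png

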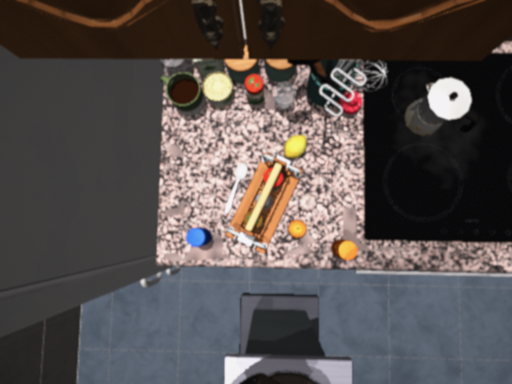

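The top view shows the caddy at about (265,200), with its light handle bar running from (277,167) to (250,229). The lemon is at (296,146), the spoon at (237,187), the mandarin at (297,229) and the garlic at about (306,203). The look-alikes are the blue jar at (198,237) and the orange jar at (346,250), both outside the rack. Next I'll look at an enlarged crop.

```bash
python3 - <<'E'
from h import *
a=cv2.imread("pics/t1.png")[150:260,215:325];b=cv2.imread("pics/s1.png")[150:285,215:325]
a=cv2.resize(a,None,fx=4,fy=4,interpolation=cv2.INTER_CUBIC)
b=cv2.resize(b,(0,0),fx=3.26,fy=4,interpolation=cv2.INTER_CUBIC)
c=np.zeros((540,800,3),np.uint8);c[:440,:440]=a;c[:540,440:440+b.shape[1]]=b[:540,:360]
cv2.imwrite("pics/c1.png",c)
E
```

```text
(no output)
```

View pics/c1.png

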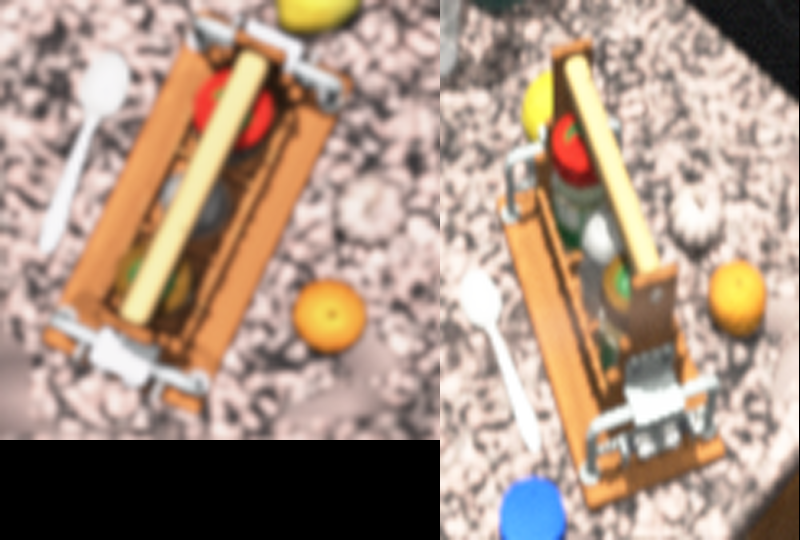

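The crop shows the bar's ends at crop pixels (253,57) and (136,318) in the top view, and (573,60) and (648,268) in the scene view. The caddy holds the red jar at the far end, the grey shaker in the middle and the dark/green-lid jar at the near end.

```bash
cat >> h.py <<'E'
def ray(d,u,v):
    R=np.array(d["R"]);t=np.array(d["t"])
    return -R.T@t, R.T@np.array([(u-d["cx"])/d["fx"],(v-d["cy"])/d["fy"],1])
def atz(d,u,v,z):
    c,r=ray(d,u,v);return c+r*(z-c[2])/r[2]
E
python3 - <<'E'
from h import *
T=json.load(open("pics/t1.json"));S=json.load(open("pics/s1.json"))
P=[]
for d,ps in((T,[(278,164),(248.8,229.3)]),(S,[(255.8,165),(278.8,217)])):
    A,B=[atz(d,*p,.189) for p in ps]
    print(A.round(4),B.round(4),((A+B)/2).round(4),"len",np.linalg.norm(A-B).round(4),"yaw",np.degrees(np.arctan2(*(A-B)[1::-1])).round(2))
E
```

```text
[0.6068 0.0352 0.189 ] [0.4682 0.0942 0.189 ] [0.5375 0.0647 0.189 ] len 0.1506 yaw -23.06
[0.6087 0.0369 0.189 ] [0.4728 0.0996 0.189 ] [0.5407 0.0682 0.189 ] len 0.1496 yaw -24.74
```

```bash
for i in 1 ; do python3 -m handwheel '[[1,-0.4,0.4,0,0,0,0],[1,-0.95,0.97,0,0,0,0],[1,-0.95,0.97,0,0,0,0],[1,-0.95,0.97,0,0,0,0],[1,-0.95,0.97,0,0,0,0]]'; done
```

```text
clock: 0.72
tool_pos: [0.3118, -0.4847, 0.4046]
orientation: [180.0, 0.0, -157.8]
force: [0.6, 1.6, 0.8]
opening: 0.0875
gripper_force: 0.0
```

```bash
python3 -m handwheel '[[1,-0.95,0.97,0,0,0,0],[1,-0.95,0.97,0,0,0,0],[1,-0.95,0.97,0,0,0,0],[1,-0.95,0.97,0,0,0,0],[1,-0.95,0.97,0,0,0,0]]'
```

```text
clock: 1.35
tool_pos: [0.3757, -0.3277, 0.4046]
orientation: [180.0, 0.0, -157.8]
force: [-0.1, -0.2, -0.4]
opening: 0.0873
gripper_force: 0.0
```

```bash
python3 -m handwheel '[[1,-0.95,0.97,0,0,0,0],[1,-0.95,0.97,0,0,0,0],[1,-0.95,0.97,0,0,0,0],[1,-0.95,0.97,0,0,0,0],[1,-0.95,0.97,0,0,0,0]]'
```

```text
clock: 1.98
tool_pos: [0.4397, -0.1707, 0.4047]
orientation: [180.0, 0.0, -157.8]
force: [0.4, 0.8, -0.2]
opening: 0.0876
gripper_force: 0.0
```

```bash
python3 -m handwheel '[[1,-0.95,0.97,0,0,0,0],[1,-0.95,0.97,0,0,0,0],[1,-0.95,0.97,0,0,0,0],[1,-0.9,0.9,0,0,0,0],[1,-0.4,0.4,0,0,0,0]]'
```

```text
clock: 2.6
tool_pos: [0.4963, -0.0341, 0.4045]
orientation: [180.0, 0.0, -157.7]
force: [-0.8, -0.0, 0.0]
opening: 0.0874
gripper_force: 0.0
```

```bash
python3 -m handwheel '[[1,0,0,0,0,0,1],[1,0,0,0,0,0,1],[1,0,0,0,0,0,1],[1,0,0,0,0,0,1],[1,0,0,0,0,0,1]]'; python3 -m handwheel '[[1,0,0,0,0,0,1],[1,0,0,0,0,0,1],[1,0,0,0,0,0,0.6],[1,0,0,0,0,0,0],[1,0,0,0,0,0,0]]'
```

```text
clock: 3.22
tool_pos: [0.4958, -0.0358, 0.4046]
orientation: [-180.0, -0.0, 172.0]
force: [0.2, -0.4, 0.7]
opening: 0.0875
gripper_force: 0.0
clock: 3.85
tool_pos: [0.4961, -0.0358, 0.4047]
orientation: [180.0, -0.0, 156.6]
force: [0.3, -0.1, 0.2]
opening: 0.0874
gripper_force: 0.0
```

```bash
python3 -m handwheel '[[1,0,1,0,0,0,0],[1,0,1,0,0,0,0],[1,0.04,1,0,0,0,0],[1,0,1,0,0,0,0],[1,0,0.43,0,0,0,0]]'; python3 -m handwheel '[[1,0,0,0,0,0,0]]'; python3 - <<'E'
from h import *
o=get_obs();print(o["tool_pos"],o["orientation"])
w=save("wrist","pics/w1.png");print({k:v for k,v in w.items() if k!="color"})
json.dump([o["tool_pos"].tolist(),o["orientation"].tolist()],open("pics/w1_pose.json","w"))
cv2.imwrite("pics/w1b.png",cv2.resize(w["color"][:,:,::-1],(800,600),interpolation=cv2.INTER_CUBIC))
E
```

```text
clock: 4.47
tool_pos: [0.5402, 0.0683, 0.4044]
orientation: [-180.0, -0.0, 156.6]
force: [0.0, -0.9, -1.1]
opening: 0.0874
gripper_force: 0.0
clock: 4.6
tool_pos: [0.5398, 0.0673, 0.4043]
orientation: [-180.0, -0.0, 156.6]
force: [-1.0, 0.4, -0.0]
opening: 0.0876
gripper_force: 0.0
[0.53975626 0.06726575 0.4043133 ] [-1.79965616e+02 -2.61989822e-02  1.56635401e+02]
{'fx': 297.3186396354542, 'fy': 297.3186396354542, 'cx': 257.2199182194096, 'cy': 190.7125348468195, 'tool_from_camera': array([[ 7.00269109e-04, -9.63818495e-01, -2.66558472e-01,
         7.23801157e-02],
       [ 9.99999744e-01,  7.13499933e-04,  4.72110256e-05,
         2.85128467e-04],
       [ 1.44686592e-04, -2.66558437e-01,  9.63818748e-01,
         1.93158001e-02],
       [ 0.00000000e+00,  0.00000000e+00,  0.00000000e+00,
         1.00000000e+00]])}
```

View pics/w1b.png

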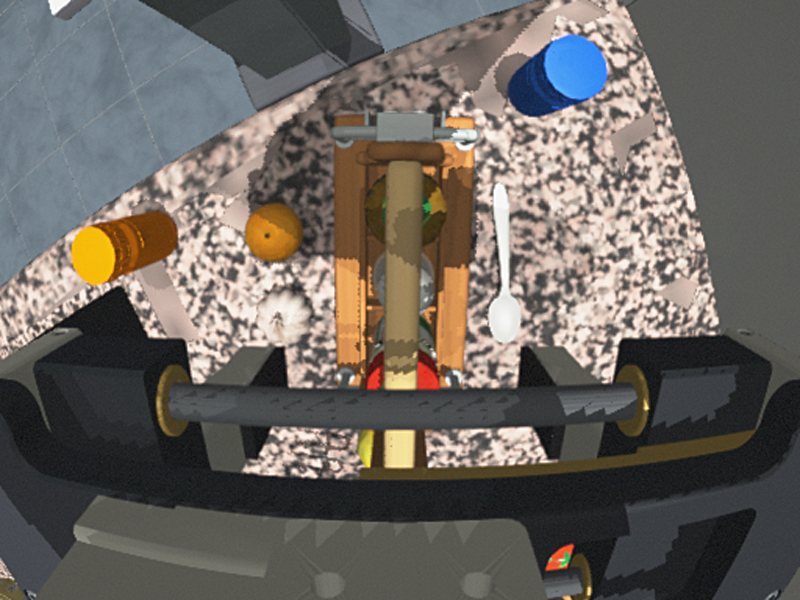

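The wrist view shows the bar running from its near end at (404.5,162) to (400,468) in the picture at 800 px width. The fingers straddle it with free space on both sides, and the jar with the dark/green lid stands in the near well at (405,210).

```bash
cat >> h.py <<'E'
from scipy.spatial.transform import Rotation as Ro
def wz(f,u,v,z):
    d=json.load(open(f"pics/{f}.json"));p,e=json.load(open(f"pics/{f}_pose.json"))
    x=np.array([u-d["cx"],v-d["cy"]])/d["fx"];r=np.hypot(*x)
    k=np.r_[x/r*np.sin(r),np.cos(r)]; M=np.array(d["tool_from_camera"]);R=Ro.from_euler("xyz",e,degrees=True).as_matrix()
    c=R@M[:3,3]+p;k=R@M[:3,:3]@k
    X=c+k*(z-c[2])/k[2];return X,R.T@(X-p)
E
python3 - <<'E'
from h import *
for u,v in((404.5,162),(404,250),(401.5,360),(400,468)):
    X,l=wz("w1",u*.64-.18,v*.64-.18,.189);print(X.round(4),l.round(4))
E
```

```text
[0.4694 0.0988 0.189 ] [0.077  0.0012 0.2153]
[0.5037 0.0838 0.189 ] [0.0396 0.0011 0.2153]
[0.5498 0.0628 0.189 ] [-0.0111  0.      0.2153]
[0.6055 0.0379 0.189 ] [-0.0721 -0.0008  0.2153]
```

```bash
python3 -m handwheel '[[1,-0.03,0,0.6,0,0,0.13],[1,0,0,0.6,0,0,0],[1,0,0,0.6,0,0,0],[1,0,0,0.6,0,0,0],[1,0,0,0.32,0,0,0]]'; python3 -m handwheel '[[0.2,0,0,0,0,0,0],[-0.4,0,0,0,0,0,0],[-1,0,0,0,0,0,0],[-1,0,0,0,0,0,0],[-1,0,0,0,0,0,0]]'; python3 -m handwheel '[[-1,0,0,0,0,0,0],[-1,0,0,0,0,0,0]]'
```

```text
clock: 5.28
tool_pos: [0.5399, 0.0659, 0.3352]
orientation: [-179.9, -0.1, 155.8]
force: [0.3, 0.4, 0.2]
opening: 0.088
gripper_force: 0.0
clock: 5.9
tool_pos: [0.5402, 0.0661, 0.3369]
orientation: [180.0, 0.0, 155.8]
force: [-0.0, 0.1, 0.7]
opening: 0.0431
gripper_force: 0.0
clock: 6.15
tool_pos: [0.5401, 0.0661, 0.3367]
orientation: [180.0, -0.0, 155.8]
force: [-0.2, -0.4, -0.7]
opening: 0.0232
gripper_force: 0.0
```

```bash
python3 -m handwheel '[[-1,0,0,0,0,0,0],[-1,0,0,0,0,0,0],[-1,0,0,0,0,0,0],[-1,0,0,0,0,0,0]]'; python3 -c "
from h import *
o=get_obs();print(o['force'],o['moment'],o['opening'],o['gripper_force'])"
```

```text
clock: 6.65
tool_pos: [0.5402, 0.0661, 0.3367]
orientation: [180.0, 0.0, 155.8]
force: [-0.1, 0.8, -0.6]
opening: 0.0157
gripper_force: 30.0
[-0.1084867   0.82208297 -0.578732  ] [ 0.32832925 -0.04286958 -0.06241134] 0.01570934216429024 29.996774196624756
```

```bash
python3 -m handwheel '[[-1,0,0,-0.06,0,0,0],[-1,0,0,-0.1,0,0,0],[-1,0,0,-0.1,0,0,0],[-1,0,0,-0.1,0,0,0]]'; python3 -c "
from h import *
o=get_obs();print(o['force'],o['moment'],o['opening'],o['gripper_force'])"
```

```text
clock: 7.15
tool_pos: [0.5397, 0.066, 0.3449]
orientation: [-179.9, -0.1, 155.8]
force: [-0.5, 0.7, -12.8]
opening: 0.0158
gripper_force: 30.0
[ -0.52386259   0.69562176 -12.77932883] [ 0.49961875  0.09552129 -0.05497875] 0.01579019461096866 29.991570711135864
```

```bash
python3 -m handwheel '[[-1,0,0,-0.1,0,0,0],[-1,0,0,-0.1,0,0,0],[-1,0,0,-0.1,0,0,0],[-1,0,0,-0.1,0,0,0],[-1,0,0,-0.1,0,0,0]]'; python3 - <<'E'
from h import *
o=get_obs();print(o['tool_pos'],o['orientation'],o['force'],o['moment'],o['opening'])
a=save("scene","pics/s2.png")["color"];b=save("wrist","pics/w2.png")["color"]
json.dump([o["tool_pos"].tolist(),o["orientation"].tolist()],open("pics/w2_pose.json","w"))
c=np.hstack([cv2.resize(a[150:285,215:325],(400,490),interpolation=cv2.INTER_CUBIC),cv2.resize(b[30:310,150:370],(385,490),interpolation=cv2.INTER_CUBIC)])
cv2.imwrite("pics/c2.png",c[:,:,::-1])
E
```

```text
clock: 7.78
tool_pos: [0.5403, 0.0661, 0.3587]
orientation: [180.0, 0.0, 155.8]
force: [-0.3, 0.3, -7.1]
opening: 0.0158
gripper_force: 30.0
[0.54030675 0.06608036 0.35867727] [1.79974826e+02 3.71137830e-02 1.55788840e+02] [-0.29113171  0.26859944 -7.14023036] [-0.02806188 -0.04524919 -0.04179199] 0.015829015733384955
```

View pics/c2.png

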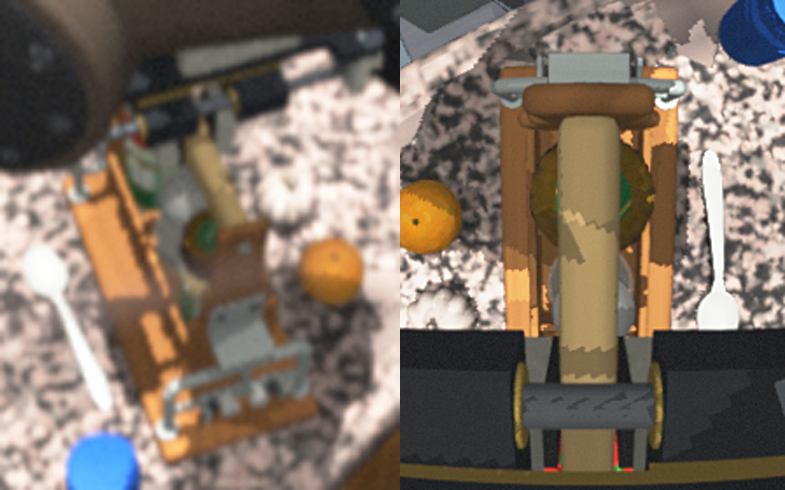

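The catches have released, and the force has dropped to 7.1 N, which is the weight. The near hanger has risen off its rollers, the jars stand, and the bar is straight in the pads. I'll continue upward.

```bash
python3 -m handwheel '[[-1,0,0,-0.2,0,0,0],[-1,0,0,-0.3,0,0,0],[-1,0,0,-0.4,0,0,0],[-1,0,0,-0.4,0,0,0],[-1,0,0,-0.4,0,0,0]]';python3 -m handwheel '[[-1,0,0,-0.4,0,0,0],[-1,0,0,-0.4,0,0,0],[-1,0,0,-0.4,0,0,0],[-1,0,0,-0.4,0,0,0],[-1,0,0,-0.4,0,0,0]]'; python3 -m handwheel '[[-1,0,0,-0.4,0,0,0],[-1,0,0,-0.3,0,0,0],[-1,0,0,-0.2,0,0,0],[-1,0,0,0,0,0,0],[-1,0,0,0,0,0,0]]'; python3 - <<'E'
from h import *
o=get_obs();print(o['tool_pos'],o['orientation'],o['force'],o['moment'],o['opening'])
a=save("scene","pics/s3.png")["color"];b=save("wrist","pics/w3.png")["color"]
json.dump([o["tool_pos"].tolist(),o["orientation"].tolist()],open("pics/w3_pose.json","w"))
c=np.hstack([cv2.resize(a[110:285,195:335],(400,500),interpolation=cv2.INTER_CUBIC),cv2.resize(b[30:310,150:370],(393,500),interpolation=cv2.INTER_CUBIC)])
cv2.imwrite("pics/c3.png",c[:,:,::-1])
E
```

```text
clock: 8.5
tool_pos: [0.5402, 0.0661, 0.4016]
orientation: [180.0, 0.0, 155.8]
force: [-0.2, -0.2, -6.4]
opening: 0.0156
gripper_force: 30.0
clock: 9.12
tool_pos: [0.5401, 0.0661, 0.4513]
orientation: [-180.0, -0.0, 155.8]
force: [-0.2, 0.1, -5.7]
opening: 0.016
gripper_force: 30.0
clock: 9.75
tool_pos: [0.5401, 0.0661, 0.4728]
orientation: [-180.0, -0.0, 155.8]
force: [-0.6, -1.2, -6.6]
opening: 0.0157
gripper_force: 30.0
[0.54006768 0.06606597 0.47277351] [-1.79977840e+02 -3.17172037e-02  1.55777804e+02] [-0.62271519 -1.20017277 -6.57890573] [-0.07119409 -0.07099436 -0.04642051] 0.015693496142621124
```

View pics/c3.png

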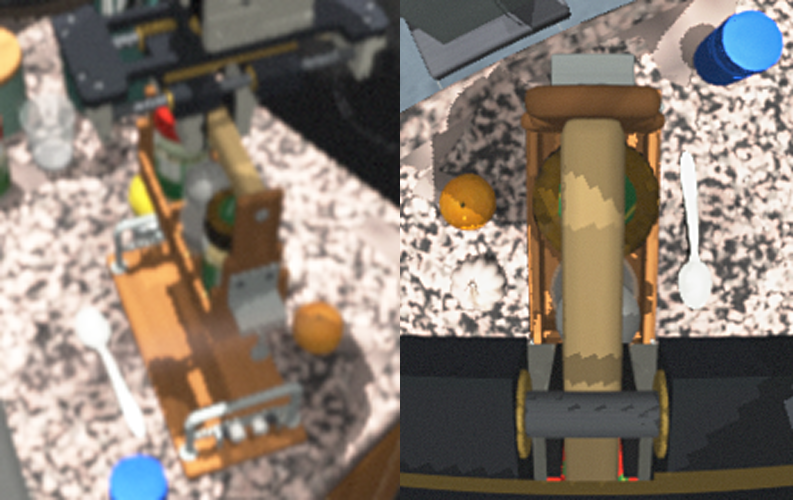

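The scene view shows the caddy hanging level and clear above the rack's hoops, at about (200,260) in the crop. All three containers stand in it, and the spoon, mandarin, garlic and lemon haven't moved. I'll check numerically for slip along the fingers.

```bash
python3 - <<'E'
from h import *
o=get_obs();print(o['tool_pos'])
for f,v in(("w2",118*280/490+30),("w3",120*280/500+30)):
    p=json.load(open(f"pics/{f}_pose.json"))[0]
    for s in(0,.005,.010): print(f,s,wz(f,258,v,p[2]-.148-s)[1].round(4))
# level check: bar near-end and caddy height in the scene picture: near panel top (262,192), bar near end top (258,190)
S=json.load(open("pics/s3.json"))
X=np.array([.54,.0661,o['tool_pos'][2]-.159-.148]);ax=np.array([-np.cos(np.radians(155.8)),-np.sin(np.radians(155.8)),0])
for n,q in(("near panel top",X-ax*.082+[0,0,.164]),("far panel top",X+ax*.082+[0,0,.164]),("near tongue bottom",X-ax*.1+[0,0,.005])):
    c=np.array(S["R"])@q+S["t"];u=S["fx"]*c[0]/c[2]+S["cx"];v=S["fy"]*c[1]/c[2]+S["cy"];print(n,(u-195)*400/140,(v-110)*500/175)
E
```

```text
[0.54009486 0.0660853  0.47272126]
w2 0 [0.078  0.0006 0.1479]
w2 0.005 [0.0783 0.0006 0.1529]
w2 0.01 [0.0785 0.0006 0.1579]
w3 0 [0.0781 0.0006 0.148 ]
w3 0.005 [0.0784 0.0006 0.153 ]
w3 0.01 [0.0786 0.0006 0.158 ]
near panel top 261.3303466424986 193.64402373993383
far panel top 173.41002918418584 20.529727505160217
near tongue bottom 254.23150615267025 345.1182674569819
```

The near panel and tongue appear where a level, unslipped caddy should be. The underside is 84 mm above the rails, so I'll trim it down 4 mm and check that it holds still.

```bash
python3 -m handwheel '[[-1,0,0,0.08,0,0,0],[-1,0,0,0.08,0,0,0],[-1,0,0,0,0,0,0],[-1,0,0,0,0,0,0],[-1,0,0,0,0,0,0]]'; python3 -m handwheel '[[-1,0,0,0,0,0,0],[-1,0,0,0,0,0,0],[-1,0,0,0,0,0,0],[-1,0,0,0,0,0,0]]' && python3 -c "
from plant import *
print(close_job())"
```

```text
clock: 10.48
tool_pos: [0.5402, 0.0661, 0.4692]
orientation: [180.0, 0.0, 155.8]
force: [0.1, 0.3, -5.3]
opening: 0.0159
gripper_force: 30.0
clock: 10.98
tool_pos: [0.5402, 0.0661, 0.4691]
orientation: [-180.0, -0.0, 155.8]
force: [-0.8, -0.2, -6.8]
opening: 0.0159
gripper_force: 30.0
the job is handed in; nothing more can be done
None
```

The caddy is out of its rack and held still and level with its underside about 8 cm above the rails; all three containers stand in it, nothing round the rack was touched, and the job was handed in at 11 s.

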